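# Press the loaded slide through the guard window

### The job

One station of the guarded twin slide press holds the blue carrier with a glass slide in it. Reach down through the guard window of that station, gently press its red lever down until the foot bears on the slide, hold it there for two seconds, then let the lever come back up and draw the hand out clear. Do not touch the yellow guard, leave the other station's lever alone, and do not lift or shift the carriers or the things standing around.

Things in the scene. Friction and masses are not known exactly. Their poses are not given: they have to be found in the camera images.
- press: Twin slide press, fixed to the bench: grey base 210 x 250 x 20 mm with two stations 'left' at y = +70 mm and 'right' at y = -70 mm of its own frame. Origin on the bench surface under the base; x is away from the robot at yaw 0, y to its left, z up.
- guard: Yellow painted steel guard over the press, 250 mm wide (y), from x = -95 to +82 mm of the press, top face 110 mm above the bench, closed at the back (-x) and sides, open at the front (+x) where the carriers stick out. Its top plate has one window over each station. Rigid. Origin and axes as the press.
- window_left (a point): Centre of the left window in the yellow guard's top plate, at the plate's top face (110 mm above the bench). The opening is 80 by 80 mm, square to the press's x and y axes; the plate is 6 mm thick.
- window_right (a point): Centre of the right window in the yellow guard's top plate, at the plate's top face (110 mm above the bench). The opening is 80 by 80 mm, square to the press's x and y axes; the plate is 6 mm thick.
- pad_left (a point): Centre of the top face of the left lever's red plastic pad, 36 mm (press x) by 40 mm (press y). With the lever up it lies 16 mm below the top of the guard's top plate and centred under that station's window; it moves with the lever.
- pad_right (a point): Centre of the top face of the right lever's red plastic pad, 36 mm (press x) by 40 mm (press y). With the lever up it lies 16 mm below the top of the guard's top plate and centred under that station's window; it moves with the lever.
- lever_left (a joint): Left lever (+y station). 0 rad = up, grows as its pad is pressed down; a spring brings it back to 0. The pad needs about 0.8 N to start and 3 N at 0.18 rad (pad down 18 mm), where the foot meets a loaded slide; then it is stiff and any harder push bears on the slide. Hard stop 0.26 rad. Hinge level along the press's y, 100 mm from the pad's centre towards -x, under the guard.
- lever_right (a joint): Right lever (-y station). 0 rad = up, grows as its pad is pressed down; a spring brings it back to 0. The pad needs about 0.8 N to start and 3 N at 0.18 rad (pad down 18 mm), where the foot meets a loaded slide; then it is stiff and any harder push bears on the slide. Hard stop 0.26 rad. Hinge level along the press's y, 100 mm from the pad's centre towards -x, under the guard.
- foot_left: Rubber-tipped steel foot under the pad of the left lever, 18 mm across the tip, on a stiff spring in the lever (gives up to 4 mm at 12 N). It comes down on the slide when the lever is pressed. Origin inside the lever, 110 mm from the hinge.
- foot_right: Rubber-tipped steel foot under the pad of the right lever, 18 mm across the tip, on a stiff spring in the lever (gives up to 4 mm at 12 N). It comes down on the slide when the lever is pressed. Origin inside the lever, 110 mm from the hinge.
- carrier_loaded: Blue plastic slide carrier, 115 x 36 x 6 mm, 50 g, with a 2 mm thick glass slide (76 x 26 mm, white label end, pink specimen spot) lying in it. Lies loose in the left or the right station, its end 48 mm out of the guard's open front (+x). Origin at the centre of its underside, 43 mm towards +x from its station's window centre, 20 mm above the bench; x along its length.
- carrier_empty: Grey plastic slide carrier of the same outline (115 x 36 x 6 mm), an open frame with no slide in it; it lies in the same way in the other station. Origin at the centre of its underside.
- oil_bottle: Small closed amber glass bottle, 32 mm across, 75 mm high, standing loose on the bench beside the press. Origin at the centre of its underside.
- slide_box: Green plastic slide box, 95 x 50 x 30 mm, loose on the bench beside the press. Origin at the centre of its underside.
- stain_jar: Small closed glass jar with white cap, 44 mm across, 50 mm high, loose on the bench beside the press. Origin at the centre of its underside.
Not all that is in view belongs to the job. There is more than one size of the carrier_loaded; the one meant has the size given above. There is more than one size of the stain_jar; the job needs the larger.

How it is judged:
By the outcome, as a careful person would: the job done as asked, in the order asked, and still so for the second after the job is handed in, with the robot touching nothing.
It also fails if it takes over 32 s, if anything falls off the work surface, if the arm or the gripper's body presses on something with over 40 N, if the wrist force passes 120 N, or if a joint passes its speed limit or range.

### The arm

A 7-joint arm with a two-finger parallel gripper is mounted at the origin on the work surface. World frame = base frame: x ahead of the robot, y to its left, z up, the work surface at z = 0. Lengths are in m, angles in rad, forces in N, time in s.
With the tool pointing down it reaches from about 0.4 to 0.875 m from the base axis. Payload 19.3 kg.
Tool frame: the origin (TCP) lies between the finger pads; the fingertips stand 8 mm ahead of it and the grasp point (between the pads) lies 11 mm behind it (bot.tip_extent is the x of the fingertips in the tool frame, in m); x points along the fingers, y is the direction in which the jaws open and shut, and the axes are right-handed (so a half turn about x gives the same grasp; the last joint's range is limited). The gripper opens to 85 mm and grips with 20 to 120 N. Pads are 22 mm wide; open, the fingers measure 114 mm over their backs; the gripper's body (76 mm by 85 mm) begins 54 mm behind the grasp point. The pads swing forward as they close: fully open they stand 13 mm farther back than shut.
Start: joints at [1.124, 0.521, -0.036, 1.599, 0.021, 1.021, -0.113], TCP at [0.23, -0.581, 0.239] pointing down, gripper open.
Joint ranges: [-2.91, 2.91], [-0.3, 2.13], [-1.5, 1.42], [0.17, 2.43], [-1.26, 4.41], [0.16, 1.93], [-2.52, 2.52]. Speed limits (rad/s): [1.89, 1.89, 2.39, 2.39, 3.01, 3.01, 3.01].

### API

Orientations are given as [roll, pitch, yaw] about the fixed x, y, z axes, in that order (R = Rz(yaw) Ry(pitch) Rx(roll)).
In Python, from workcell import telemetry, grab_frame, job, cut_out, pinpoint, bot gives the robot as it stands.
- The arm moves only by the tool send_rows, never from a script. Its argument "rows" is a list of rows, each an object of numbers: "dx", "dy", "dz": the shift along the tool's x, y, z in cm; "rx", "ry", "rz": the turn, a rotation vector about the tool's x, y, z in units of 10 degrees (1.0 is 10 degrees); "fingers": the closure, from -1 (fully open) to 1 (shut). In form: [{"dx": .., "dy": .., "dz": .., "rx": .., "ry": .., "rz": .., "fingers": ..}, ...]. A call has exactly 8 rows; each row is the pose to reach, as a shift and turn from the pose commanded when the call began, along the tool's axes at that moment; what a row does not reach only later rows make up. A row lasts 1/8 s, in which the tool goes at most 62.5 mm and 10.7 degrees, less where a joint would pass 70% of its speed; a pose out of reach is approached as far as the arm can. A call with a gripper value outside its range is refused whole. The fingers move at their own pace and stop on an object; "squeeze" is the grip in N (left out, the last holds). Time passes only in rows, so rows that repeat a pose let the fingers close, or fill a call up. It gives the time, the measured TCP pose, the force and the opening at its end, in the units of the state.
- telemetry.observe(): the state, without advancing time (a new reading comes with each control period).
- grab_frame(name): name is "side" or "top" or "wrist"; returns a dict with "pixels" (384x512x3 uint8, blue, green, red), "fx", "fy", "cx", "cy" (pixels), "R" (3x3) and "t" (3): a world point X has camera coordinates R X + t. Camera axes: x right, y down, z forward; pixel columns grow to the right and rows downward; lengths in m; the calibration is good to about 2 mm. A picture is of the moment at which its call begins. There is no depth.
- job.job_done(): hands the job in, once; it reports no verdict.
Trained networks look in a picture, given as the dict that the camera call returned (one of the last four; its "shot" number tells which), for a name from the list of things; names that differ only in an ending like _2 or _b are one class to them, and where a whole thing is asked for, a point or a joint stands for the part that bears it (a point fixed in the world has none). Each returns a list of dicts, best first, with "conf" (0 to 1); they miss things now and then, are a little off and sometimes report something else, mostly with a low value. They report only what shows in the picture. A call takes as long as a camera call. They do not tell look-alikes from the thing itself.
- cut_out(picture, label): "pixels" (384x512 bool, what is visible of it) and "centre" ([column, row] in pixels, amid what is visible of it).
- pinpoint(picture, label): "centre" ([column, row] in pixels: a listed point, or the origin of a listed thing).
The state is a dict: "clock": time; "qpos": joint angles; "qd": joint speeds; "joint_efforts": joint torques, N m; "position": TCP position; "tool_rot": TCP orientation; "force": force on the tool from outside, world axes, zero at the start; "moment": the same for the moment, N m; "grip_width": finger opening in m.
Only numpy, scipy, OpenCV 4.12 (cv2) and the standard library are available. Lean on these libraries where they do the work, as an engineer would, in place of code of your own. Each camera call takes 0.05 s, during which the arm holds its last target.

## Working session

There is one attempt and no reset: what is moved stays moved. The work goes in short steps, Python scripts to look and compute and a tool call to move; the robot and the scene stay as the last step left them, time stands still between calls to the robot, and variables do not carry over. Pictures are saved under pics/ and viewed, and the job is handed in when it is done.

Besides the shell and the picture viewer there is one more tool, called after "Emit:" as a command line: name --argument value ..., lists and objects as JSON in quotes. send_rows: Moves the arm, as the interface text tells. Its arguments: {"type":"object","properties":{"rows":{"type":"array","items":{"type":"object","properties":{"dx":{"type":"number"},"dy":{"type":"number"},"dz":{"type":"number"},"rx":{"type":"number"},"ry":{"type":"number"},"rz":{"type":"number"},"fingers":{"type":"number"}}}},"squeeze":{"type":"number"}},"required":["rows"]}

```bash
mkdir -p pics; ls; cat > h.py <<'E'
import numpy as np, cv2
from workcell import telemetry, grab_frame, job, cut_out, pinpoint, bot
def ray(f,uv):
    d=np.array([(uv[0]-f["cx"])/f["fx"],(uv[1]-f["cy"])/f["fy"],1.0]); R=np.array(f["R"]);t=np.array(f["t"])
    return -R.T@t, R.T@d
def atz(f,uv,z):
    c,d=ray(f,uv); return c+d*(z-c[2])/d[2]
def proj(f,X):
    p=np.array(f["R"])@np.array(X)+np.array(f["t"]); return [f["fx"]*p[0]/p[2]+f["cx"],f["fy"]*p[1]/p[2]+f["cy"]]
E
python3 - <<'E'
from h import *
s=telemetry.observe(); print(s)
print(bot.tip_extent)
for n in ["top","side"]:
    f=grab_frame(n); cv2.imwrite(f"pics/{n}0.png",f["pixels"])
    print(n,f["fx"],np.round(f["R"],3).tolist(),np.round(f["t"],3))
    for l,z in [("window_left",.11),("window_right",.11),("pad_left",.094),("pad_right",.094),("carrier_loaded",.02),("carrier_empty",.02),("press",0),("guard",0)]:
        for r in pinpoint(f,l)[:3]: print(l,np.round(r["conf"],2),np.round(r["centre"],1),np.round(atz(f,r["centre"],z),4))
E
```

```text
pics
{'clock': 0.0, 'qpos': array([ 1.12381858,  0.52203227, -0.0363164 ,  1.59995222,  0.02124637,
        1.0210974 , -0.11279084]), 'qd': array([-0.00204367,  0.00085372, -0.00047682,  0.00097808,  0.00022302,
       -0.00034834,  0.00194886]), 'joint_efforts': array([-1.63172463e-03, -9.27126145e+01,  1.97983079e+00, -3.69941461e+01,
        1.78298238e-02,  8.38020234e-03, -1.91247926e-05]), 'position': array([ 0.22979397, -0.58089933,  0.23873446]), 'tool_rot': array([-1.45996105,  1.56969283,  2.05842223]), 'force': array([0.2687861 , 0.1360222 , 0.29044521]), 'moment': array([-0.04067451,  0.06288804,  0.00275693]), 'grip_width': 0.08540919247762324}
0.008
top 489.66790858943176 [[-0.0, -1.0, -0.005], [-0.987, 0.001, -0.159], [0.159, 0.005, -0.987]] [0.028 0.633 1.012]
window_left 0.83 [208.  199.1] [0.6009 0.129  0.11  ]
window_right 0.76 [277.6 203.1] [ 0.5925 -0.013   0.11  ]
pad_right 0.91 [277.4 203.9] [ 0.5929 -0.0131  0.094 ]
carrier_loaded 0.84 [260.9 116.6] [0.8037 0.0206 0.02  ]
carrier_loaded 0.72 [277.7 188.2] [ 0.6378 -0.0166  0.02  ]
carrier_empty 0.55 [214.9 185.5] [0.644  0.1237 0.02  ]
press 0.88 [245.6 220.7] [0.567  0.0554 0.    ]
press 0.64 [207.2 200.6] [0.6127 0.1426 0.    ]
guard 0.62 [243.1 220.9] [0.5665 0.061  0.    ]
side 428.1949569860295 [[-0.965, -0.262, 0.019], [-0.149, 0.488, -0.86], [0.216, -0.833, -0.51]] [0.595 0.138 0.843]
window_left 0.87 [256.6 204.4] [0.5931 0.1429 0.11  ]
window_left 0.45 [224.9 293.6] [0.5718 0.3781 0.11  ]
window_right 0.67 [276.3 168.2] [ 0.5924 -0.0092  0.11  ]
window_right 0.41 [262.7 176.6] [0.6105 0.0357 0.11  ]
pad_left 0.58 [254.8 209.9] [0.5978 0.1382 0.094 ]
pad_right 0.7 [276.2 174.8] [ 0.592 -0.009  0.094]
carrier_loaded 0.95 [178.4 203.4] [0.8003 0.0533 0.02  ]
carrier_loaded 0.9 [255.4 201.4] [ 0.6372 -0.005   0.02  ]
guard 0.63 [278.5 229.2] [0.5674 0.0578 0.    ]
```

```bash
python3 - <<'E'
import cv2
a=cv2.imread("pics/top0.png");b=cv2.imread("pics/side0.png")
cv2.imwrite("pics/topz.png",cv2.resize(a[70:310,120:400],None,fx=2.5,fy=2.5,interpolation=cv2.INTER_CUBIC)[:600,:800])
cv2.imwrite("pics/sidez.png",cv2.resize(b[70:310,130:410],None,fx=2.5,fy=2.5,interpolation=cv2.INTER_CUBIC)[:600,:800])
E
```

```text
(no output)
```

View pics/topz.png

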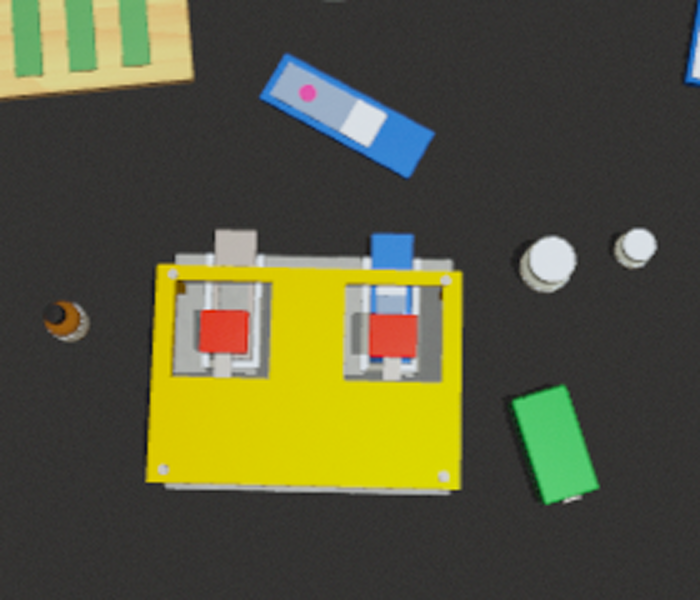

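View pics/sidez.png

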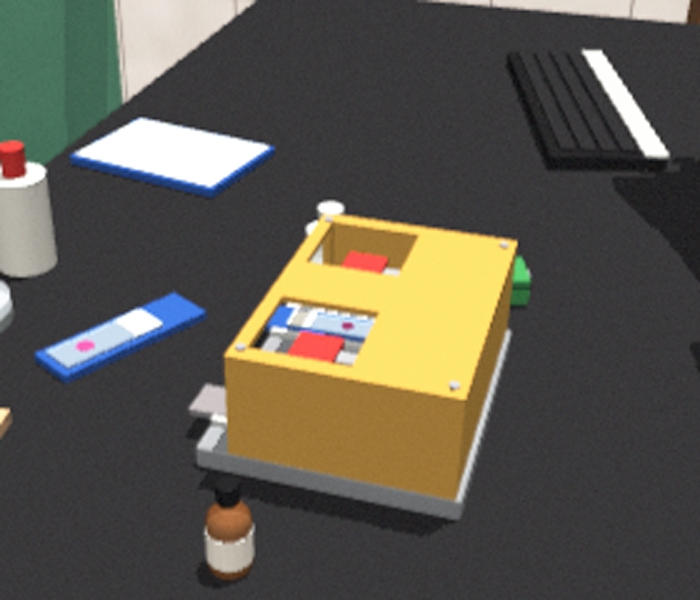

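View pics/top0.png

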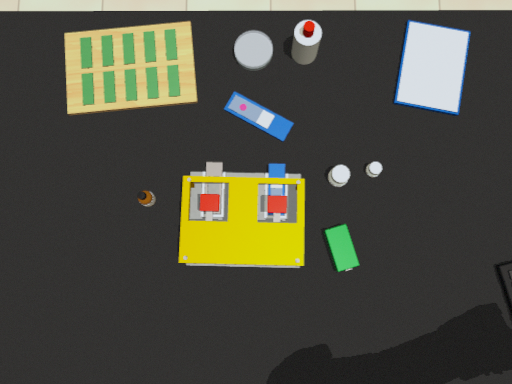

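The right station (blue end at about (392,250) in the zoom, red pad at (393,336)) holds the loaded carrier. The left one has the grey carrier. I'll refine the press pose by fitting the guard model to the yellow mask.

```bash
cat > fit.py <<'E'
from h import *
from scipy.optimize import minimize
from scipy.spatial.transform import Rotation as Ro
def fit(names=("top","side"),tag="a"):
    F=[grab_frame(n) for n in names]
    def mask(f):
        h=cv2.cvtColor(f["pixels"],cv2.COLOR_BGR2HSV)
        m=((h[...,0]>19)&(h[...,0]<33)&(h[...,1]>190)&(h[...,2]>70)).astype(np.uint8)
        n,l,st,_=cv2.connectedComponentsWithStats(m); k=1+np.argmax(st[1:,4]); return (l==k).astype(np.uint8)
    M=[mask(f) for f in F]
    S=4
    def model(f,p):
        x,y,w=p; c,s=np.cos(w),np.sin(w)
        P=lambda a,b,z: proj(f,[x+c*a-s*b,y+s*a+c*b,z])
        im=np.zeros((384*S//2,512*S//2),np.uint8)
        to=lambda q: np.round((np.array(q)+.5)*S/2*256-128).astype(np.int32)
        pts=np.array([P(a,b,z) for a in(-.095,.082) for b in(-.125,.125) for z in(.02,.11)],np.float32)
        h=cv2.convexHull(pts)[:,0]
        cv2.fillConvexPoly(im,to(h),255,shift=8)
        for wy in(-.07,.07):
            m=np.zeros_like(im)+255
            for z in(.11,.104):
                t=np.zeros_like(im)
                q=[P(x0+WX,wy+y0,z) for x0,y0 in((-.04,-.04),(.04,-.04),(.04,.04),(-.04,.04))]
                cv2.fillConvexPoly(t,to(q),255,shift=8); m&=t
            im[m>0]=0
        return cv2.resize(im,(512,384),interpolation=cv2.INTER_AREA)/255.
    WX=0.03
    def cost(p,idx): return sum(np.abs(model(F[i],p)-M[i]).sum() for i in idx)
    for idx in [[i] for i in range(len(F))]+[list(range(len(F)))]:
        best=None
        for WX in (0.02,.025,.03,.035):
            r=minimize(cost,[.565,.057,-.02],args=(idx,),method="Nelder-Mead",options=dict(initial_simplex=[[.565,.057,-.02],[.575,.057,-.02],[.565,.067,-.02],[.565,.057,.04]],xatol=1e-4,fatol=.5))
            x,y,w=r.x; c,s=np.cos(w),np.sin(w)
            print([names[i] for i in idx],WX,np.round(r.x,4),round(r.fun,1),"winR",np.round([x+c*WX+s*.07,y+s*WX-c*.07],4))
    return F
E
python3 - <<'E'
from fit import *
fit()
s=telemetry.observe();print(np.round(Ro.from_euler("xyz",s["tool_rot"]).as_matrix(),3), s["clock"]); print([a for a in dir(bot) if a[0]!='_'])
E
```

```text
Traceback (most recent call last):
  File "fit.py", line 10, in fit
    M=[mask(f) for f in F]
       ~~~~^^^
  File "fit.py", line 9, in mask
    n,l,st,_=cv2.connectedComponentsWithStats(m); k=1+np.argmax(st[1:,4]); return (l==k).astype(np.uint8)
                                                      ~~~~~~~~~^^^^^^^^^^
ValueError: attempt to get argmax of an empty sequence
```

```bash
sed -i 's/>19)/>16)/; s/>190/>130/' fit.py
python3 - <<'E'
import cv2
a=cv2.imread("pics/side0.png");h=cv2.cvtColor(a,cv2.COLOR_BGR2HSV); print(h[200,310],h[235,260],h[235,320])
from fit import *
fit()
s=telemetry.observe();print(np.round(Ro.from_euler("xyz",s["tool_rot"]).as_matrix(),3), s["clock"]); print([a for a in dir(bot) if a[0]!='_'])
E
```

```text
[ 25 146 254] [ 19 166 157] [ 19 170 132]
['top'] 0.02 [ 0.5664  0.0593 -0.0279] 1004.6 winR [ 0.5845 -0.0112]
['top'] 0.025 [ 0.5665  0.0592 -0.0249] 647.3 winR [ 0.5897 -0.0114]
['top'] 0.03 [ 0.5653  0.0593 -0.0255] 366.3 winR [ 0.5935 -0.0115]
['top'] 0.035 [ 0.5639  0.0595 -0.0283] 662.3 winR [ 0.5969 -0.0115]
['side'] 0.02 [ 0.5679  0.0614 -0.0252] 891.0 winR [ 0.5861 -0.0091]
['side'] 0.025 [ 0.568   0.0613 -0.0224] 764.9 winR [ 0.5914 -0.0093]
['side'] 0.03 [ 0.5673  0.0612 -0.0167] 676.2 winR [ 0.5961 -0.0093]
['side'] 0.035 [ 0.567   0.0611 -0.016 ] 772.9 winR [ 0.6009 -0.0095]
['top', 'side'] 0.02 [ 0.5672  0.0597 -0.0231] 2004.1 winR [ 0.5855 -0.0108]
['top', 'side'] 0.025 [ 0.5671  0.0597 -0.0231] 1518.1 winR [ 0.5905 -0.0109]
['top', 'side'] 0.03 [ 0.5659  0.0597 -0.0256] 1204.7 winR [ 0.5941 -0.0111]
['top', 'side'] 0.035 [ 0.5652  0.0597 -0.0248] 1621.5 winR [ 0.5984 -0.0112]
[[ 0.     0.368 -0.93 ]
 [ 0.    -0.93  -0.368]
 [-1.    -0.    -0.   ]] 1.1
['IKError', 'tip_extent']
```

Emit:
send_rows --rows '[{"dx":0.1,"dy":-1.6,"dz":-2.2,"rx":-0.3,"fingers":1},{"dx":0.4,"dy":-4.8,"dz":-6.6,"rx":-0.8,"fingers":1},{"dx":0.7,"dy":-8.4,"dz":-11.6,"rx":-1.4,"fingers":1},{"dx":1.0,"dy":-12.0,"dz":-16.6,"rx":-2.0,"fingers":1},{"dx":1.4,"dy":-15.6,"dz":-21.6,"rx":-2.6,"fingers":1},{"dx":1.7,"dy":-19.2,"dz":-26.6,"rx":-3.2,"fingers":1},{"dx":2.0,"dy":-22.8,"dz":-31.6,"rx":-3.8,"fingers":1},{"dx":2.3,"dy":-26.0,"dz":-36.0,"rx":-4.4,"fingers":1}]' --squeeze 20

```text
invalid input at $.rows[0]: expected keys dx, dy, dz, rx, ry, rz, fingers
```

Emit:
send_rows --rows '[{"dx":0.1,"dy":-1.6,"dz":-2.2,"rx":-0.3,"ry":0,"rz":0,"fingers":1},{"dx":0.4,"dy":-4.8,"dz":-6.6,"rx":-0.8,"ry":0,"rz":0,"fingers":1},{"dx":0.7,"dy":-8.4,"dz":-11.6,"rx":-1.4,"ry":0,"rz":0,"fingers":1},{"dx":1.0,"dy":-12.0,"dz":-16.6,"rx":-2.0,"ry":0,"rz":0,"fingers":1},{"dx":1.4,"dy":-15.6,"dz":-21.6,"rx":-2.6,"ry":0,"rz":0,"fingers":1},{"dx":1.7,"dy":-19.2,"dz":-26.6,"rx":-3.2,"ry":0,"rz":0,"fingers":1},{"dx":2.0,"dy":-22.8,"dz":-31.6,"rx":-3.8,"ry":0,"rz":0,"fingers":1},{"dx":2.3,"dy":-26.0,"dz":-36.0,"rx":-4.4,"ry":0,"rz":0,"fingers":1}]' --squeeze 20

```text
clock: 2.1
position: [0.4701, -0.205, 0.2165]
tool_rot: [1.729, 1.57, -0.264]
force: [-0.1, -1.5, -0.1]
grip_width: 0.0001
```

```bash
cat > d.py <<'E'
from h import *
from scipy.spatial.transform import Rotation as Ro
import sys
s=telemetry.observe(); R=Ro.from_euler("xyz",s["tool_rot"]).as_matrix()
tgt=np.array([.594,-.011,.15]); print(s["clock"],s["position"],s["force"],s["grip_width"])
print("tool shift cm",np.round(R.T@(tgt-s["position"])*100,2)); 
Rt=np.column_stack([[0,0,-1],[np.cos(-.025),np.sin(-.025),0],np.cross([0,0,-1],[np.cos(-.025),np.sin(-.025),0])])
print("turn",np.round(Ro.from_matrix(R.T@Rt).as_rotvec(degrees=True)/10,2),np.round(s["qpos"],2)); print(np.round(R,3))
E
python3 d.py
```

```text
2.1 [ 0.47010388 -0.20496451  0.21650875] [-0.07647105 -1.45849904 -0.05057418] 5.00506416749662e-05
tool shift cm [  6.66   3.35 -22.77]
turn [-2.28  0.   -0.  ] [ 0.56  0.39 -0.34  1.9   0.16  0.87 -0.28]
[[ 0.001  0.912 -0.41 ]
 [-0.    -0.41  -0.912]
 [-1.     0.001 -0.   ]]
```

Emit:
send_rows --rows '[{"dx":0.3,"dy":0.7,"dz":-4.5,"rx":-0.5,"ry":0,"rz":0,"fingers":1},{"dx":0.6,"dy":1.3,"dz":-9.0,"rx":-1.0,"ry":0,"rz":0,"fingers":1},{"dx":0.9,"dy":2.0,"dz":-13.5,"rx":-1.5,"ry":0,"rz":0,"fingers":1},{"dx":1.2,"dy":2.7,"dz":-18.0,"rx":-1.9,"ry":0,"rz":0,"fingers":1},{"dx":1.4,"dy":3.1,"dz":-21.0,"rx":-2.2,"ry":0,"rz":0,"fingers":1},{"dx":1.6,"dy":3.4,"dz":-22.8,"rx":-2.3,"ry":0,"rz":0,"fingers":1},{"dx":1.6,"dy":3.4,"dz":-22.8,"rx":-2.3,"ry":0,"rz":0,"fingers":1},{"dx":1.6,"dy":3.4,"dz":-22.8,"rx":-2.3,"ry":0,"rz":0,"fingers":1}]'

```text
clock: 3.1
position: [0.5938, -0.0147, 0.2003]
tool_rot: [-0.427, 1.57, -2.025]
force: [0.1, -0.6, -0.5]
grip_width: 0.0004
```

```bash
python3 d.py; python3 - <<'E'
from h import *
f=grab_frame("wrist"); cv2.imwrite("pics/w1.png",f["pixels"])
for l,z in [("window_right",.11),("pad_right",.094)]:
    for r in pinpoint(f,l)[:2]: print(l,np.round(r["conf"],2),np.round(r["centre"],1),np.round(atz(f,r["centre"],z),4))
print(proj(f,[.594,-.011,.11]), proj(f,telemetry.observe()["position"]-[0,0,.008]))
g=grab_frame("top"); cv2.imwrite("pics/t1.png",g["pixels"])
E
```

```text
3.1 [ 0.59384341 -0.01467382  0.20028622] [ 0.09408681 -0.59017339 -0.50816279] 0.00036247577206794323
tool shift cm [ 5.03  0.01 -0.37]
turn [-0.01  0.    0.  ] [ 0.23  0.55 -0.44  1.71  0.28  0.95 -0.34]
[[-0.     1.    -0.027]
 [-0.001 -0.027 -1.   ]
 [-1.    -0.     0.001]]
window_right 0.78 [252.6 193.6] [ 0.5924 -0.0131  0.11  ]
pad_right 0.68 [252.8 186.6] [ 0.5925 -0.0118  0.094 ]
[np.float64(254.526549609708), np.float64(191.03832056948232)] [np.float64(254.50396107694795), np.float64(242.14431635746666)]
```

View pics/w1.png

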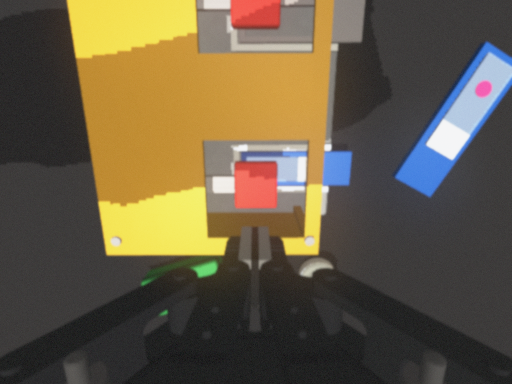

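The wrist view shows the right window spanning roughly (205–310, 140–238) and the red pad centred at about (256,185). The model projects the window centre to (254.5,191), so they agree. I'm centring the tool over the window and descending to just above the pad.

Emit:
send_rows --rows '[{"dx":0,"dy":0,"dz":-0.35,"rx":0,"ry":0,"rz":0,"fingers":1},{"dx":0.8,"dy":0,"dz":-0.35,"rx":0,"ry":0,"rz":0,"fingers":1},{"dx":2.4,"dy":0,"dz":-0.35,"rx":0,"ry":0,"rz":0,"fingers":1},{"dx":4.2,"dy":0,"dz":-0.35,"rx":0,"ry":0,"rz":0,"fingers":1},{"dx":6.0,"dy":0,"dz":-0.35,"rx":0,"ry":0,"rz":0,"fingers":1},{"dx":7.6,"dy":0,"dz":-0.35,"rx":0,"ry":0,"rz":0,"fingers":1},{"dx":8.6,"dy":0,"dz":-0.35,"rx":0,"ry":0,"rz":0,"fingers":1},{"dx":8.6,"dy":0,"dz":-0.35,"rx":0,"ry":0,"rz":0,"fingers":1}]'

```text
clock: 4.3
position: [0.5941, -0.0099, 0.1136]
tool_rot: [-1.615, 1.57, 3.073]
force: [-0.5, -0.4, 0.5]
grip_width: 0.0002
```

```bash
python3 d.py; python3 - <<'E'
from h import *
for n in("wrist","side","top"):
    f=grab_frame(n); cv2.imwrite(f"pics/{n}2.png",f["pixels"]); print(telemetry.observe()["force"])
a=cv2.imread("pics/side2.png")[100:260,200:400];b=cv2.imread("pics/wrist2.png")
cv2.imwrite("pics/c2.png",np.hstack([cv2.resize(a,(400,320)),cv2.resize(b,(400,320))]))
E
```

```text
4.3 [ 0.59405948 -0.00985917  0.11359363] [-0.52394738 -0.41688046  0.54223337] 0.0001775016784616116
tool shift cm [-3.64 -0.01  0.11]
turn [ 0.   -0.    0.01] [ 0.2   0.66 -0.4   1.77  0.35  0.79 -0.4 ]
[[-0.001  1.    -0.025]
 [ 0.    -0.025 -1.   ]
 [-1.    -0.001 -0.   ]]
[-0.02480637  0.09934001  1.35020494]
[-0.66328493  0.09495647  0.48848854]
[-0.01869972 -0.33499215  0.53541939]
```

View pics/c2.png

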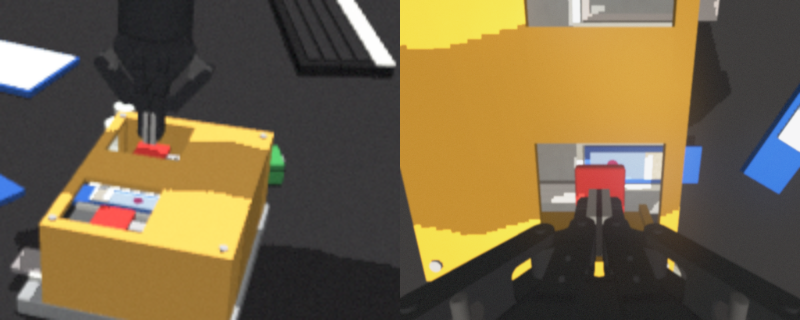

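The hand is centred, the fingertips are inside the window above the red pad, and the knuckles are well above the guard. I'll press most of the way, staying short of the slide.

Emit:
send_rows --rows '[{"dx":0.4,"dy":0,"dz":0.1,"rx":0,"ry":0,"rz":0,"fingers":1},{"dx":0.8,"dy":0,"dz":0.1,"rx":0,"ry":0,"rz":0,"fingers":1},{"dx":1.2,"dy":0,"dz":0.1,"rx":0,"ry":0,"rz":0,"fingers":1},{"dx":1.6,"dy":0,"dz":0.1,"rx":0,"ry":0,"rz":0,"fingers":1},{"dx":1.9,"dy":0,"dz":0.1,"rx":0,"ry":0,"rz":0,"fingers":1},{"dx":2.2,"dy":0,"dz":0.1,"rx":0,"ry":0,"rz":0,"fingers":1},{"dx":2.5,"dy":0,"dz":0.1,"rx":0,"ry":0,"rz":0,"fingers":1},{"dx":2.6,"dy":0,"dz":0.1,"rx":0,"ry":0,"rz":0,"fingers":1}]'

```text
clock: 5.45
position: [0.5944, -0.0109, 0.0882]
tool_rot: [1.939, 1.571, 0.344]
force: [1.5, -0.7, 3.5]
grip_width: -0.0003
```

```bash
cat > fz.py <<'E'
from h import *
import sys
a=[]
for i in range(4):
    f=grab_frame(["side","top","side","side"][i]); a.append(telemetry.observe())
cv2.imwrite(f"pics/s_{sys.argv[1]}.png",f["pixels"])
print(a[-1]["clock"],a[-1]["position"],"fz",[round(x["force"][2],2) for x in a],"fx",np.mean([x["force"][0] for x in a]))
E
python3 fz.py p1
```

```text
5.65 [ 0.59433255 -0.01088604  0.08836757] fz [np.float64(3.04), np.float64(2.42), np.float64(4.0), np.float64(2.63)] fx 1.7611121304948094
```

Emit:
send_rows --rows '[{"dx":0.1,"dy":0,"dz":0,"rx":0,"ry":0,"rz":0,"fingers":1},{"dx":0.2,"dy":0,"dz":0,"rx":0,"ry":0,"rz":0,"fingers":1},{"dx":0.3,"dy":0,"dz":0,"rx":0,"ry":0,"rz":0,"fingers":1},{"dx":0.4,"dy":0,"dz":0,"rx":0,"ry":0,"rz":0,"fingers":1},{"dx":0.4,"dy":0,"dz":0,"rx":0,"ry":0,"rz":0,"fingers":1},{"dx":0.4,"dy":0,"dz":0,"rx":0,"ry":0,"rz":0,"fingers":1},{"dx":0.4,"dy":0,"dz":0,"rx":0,"ry":0,"rz":0,"fingers":1},{"dx":0.4,"dy":0,"dz":0,"rx":0,"ry":0,"rz":0,"fingers":1}]'

```text
clock: 6.65
position: [0.5942, -0.0109, 0.0844]
tool_rot: [-1.366, 1.571, -2.961]
force: [-1.4, -0.5, 6.7]
grip_width: -0.0003
```

```bash
python3 fz.py p2
```

```text
6.85 [ 0.59417339 -0.01089669  0.08438044] fz [np.float64(6.67), np.float64(6.04), np.float64(6.32), np.float64(6.69)] fx -0.9981859290815778
```

Force rose about 3.3 N over 4 mm, against about 0.5 N for the spring alone, so the foot is on the slide. I'll go 0.5 mm further to confirm it is stiff, then hold.

Emit:
send_rows --rows '[{"dx":0.05,"dy":0,"dz":0,"rx":0,"ry":0,"rz":0,"fingers":1},{"dx":0.05,"dy":0,"dz":0,"rx":0,"ry":0,"rz":0,"fingers":1},{"dx":0.05,"dy":0,"dz":0,"rx":0,"ry":0,"rz":0,"fingers":1},{"dx":0.05,"dy":0,"dz":0,"rx":0,"ry":0,"rz":0,"fingers":1},{"dx":0.05,"dy":0,"dz":0,"rx":0,"ry":0,"rz":0,"fingers":1},{"dx":0.05,"dy":0,"dz":0,"rx":0,"ry":0,"rz":0,"fingers":1},{"dx":0.05,"dy":0,"dz":0,"rx":0,"ry":0,"rz":0,"fingers":1},{"dx":0.05,"dy":0,"dz":0,"rx":0,"ry":0,"rz":0,"fingers":1}]'

```text
clock: 7.85
position: [0.5942, -0.0109, 0.0839]
tool_rot: [-1.204, 1.571, -2.799]
force: [-1.8, -0.1, 8.9]
grip_width: 0.0
```

```bash
python3 fz.py p3; python3 -c "
import cv2
cv2.imwrite('pics/s3z.png',cv2.resize(cv2.imread('pics/s_p3.png')[110:230,220:380],None,fx=4,fy=4,interpolation=cv2.INTER_CUBIC))"
```

```text
8.05 [ 0.5941714  -0.01088103  0.08395097] fz [np.float64(7.94), np.float64(8.37), np.float64(8.51), np.float64(7.83)] fx -1.7956659931438228
```

View pics/s3z.png

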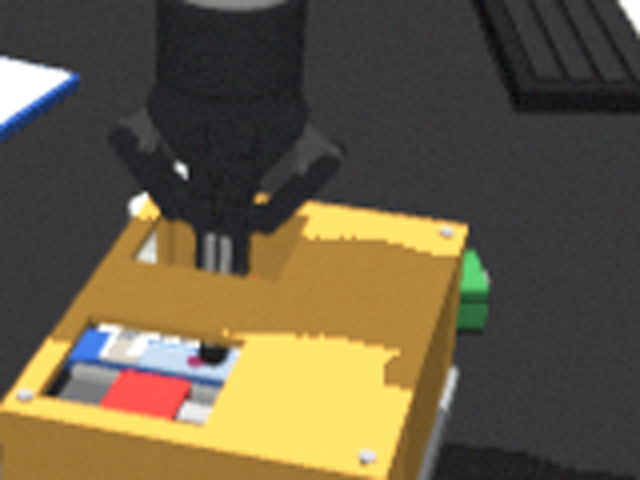

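It is stiff: 0.5 mm added about 1.7 N, for 8 N in all. Through the left window the black foot shows on the slide at (213,352). Now holding.

Emit:
send_rows --rows '[{"dx":0,"dy":0,"dz":0,"rx":0,"ry":0,"rz":0,"fingers":1},{"dx":0,"dy":0,"dz":0,"rx":0,"ry":0,"rz":0,"fingers":1},{"dx":0,"dy":0,"dz":0,"rx":0,"ry":0,"rz":0,"fingers":1},{"dx":0,"dy":0,"dz":0,"rx":0,"ry":0,"rz":0,"fingers":1},{"dx":0,"dy":0,"dz":0,"rx":0,"ry":0,"rz":0,"fingers":1},{"dx":0,"dy":0,"dz":0,"rx":0,"ry":0,"rz":0,"fingers":1},{"dx":0,"dy":0,"dz":0,"rx":0,"ry":0,"rz":0,"fingers":1},{"dx":0,"dy":0,"dz":0,"rx":0,"ry":0,"rz":0,"fingers":1}]'

```text
clock: 9.05
position: [0.5942, -0.0109, 0.084]
tool_rot: [-1.064, 1.571, -2.659]
force: [-2.0, -1.1, 8.3]
grip_width: 0.0003
```

Emit:
send_rows --rows '[{"dx":0,"dy":0,"dz":0,"rx":0,"ry":0,"rz":0,"fingers":1},{"dx":0,"dy":0,"dz":0,"rx":0,"ry":0,"rz":0,"fingers":1},{"dx":0,"dy":0,"dz":0,"rx":0,"ry":0,"rz":0,"fingers":1},{"dx":0,"dy":0,"dz":0,"rx":0,"ry":0,"rz":0,"fingers":1},{"dx":0,"dy":0,"dz":0,"rx":0,"ry":0,"rz":0,"fingers":1},{"dx":0,"dy":0,"dz":0,"rx":0,"ry":0,"rz":0,"fingers":1},{"dx":0,"dy":0,"dz":0,"rx":0,"ry":0,"rz":0,"fingers":1},{"dx":0,"dy":0,"dz":0,"rx":0,"ry":0,"rz":0,"fingers":1}]'

```text
clock: 10.05
position: [0.5941, -0.0109, 0.084]
tool_rot: [-1.086, 1.57, -2.682]
force: [-1.8, -0.5, 8.4]
grip_width: 0.0002
```

Emit:
send_rows --rows '[{"dx":-0.2,"dy":0,"dz":0,"rx":0,"ry":0,"rz":0,"fingers":1},{"dx":-0.5,"dy":0,"dz":0,"rx":0,"ry":0,"rz":0,"fingers":1},{"dx":-0.9,"dy":0,"dz":0,"rx":0,"ry":0,"rz":0,"fingers":1},{"dx":-1.3,"dy":0,"dz":0,"rx":0,"ry":0,"rz":0,"fingers":1},{"dx":-1.8,"dy":0,"dz":0,"rx":0,"ry":0,"rz":0,"fingers":1},{"dx":-2.4,"dy":0,"dz":0,"rx":0,"ry":0,"rz":0,"fingers":1},{"dx":-3.2,"dy":0,"dz":0,"rx":0,"ry":0,"rz":0,"fingers":1},{"dx":-4.2,"dy":0,"dz":0,"rx":0,"ry":0,"rz":0,"fingers":1}]'

```text
clock: 11.05
position: [0.5942, -0.0109, 0.1264]
tool_rot: [-1.715, 1.571, 2.973]
force: [-0.0, -0.1, 0.2]
grip_width: 0.0003
```

Emit:
send_rows --rows '[{"dx":-1.5,"dy":0,"dz":0,"rx":0,"ry":0,"rz":0,"fingers":1},{"dx":-3.0,"dy":0,"dz":0,"rx":0,"ry":0,"rz":0,"fingers":1},{"dx":-5.0,"dy":0,"dz":0,"rx":0,"ry":0,"rz":0,"fingers":1},{"dx":-7.0,"dy":0,"dz":0,"rx":0,"ry":0,"rz":0,"fingers":1},{"dx":-9.0,"dy":0,"dz":0,"rx":0,"ry":0,"rz":0,"fingers":1},{"dx":-10.0,"dy":0,"dz":0,"rx":0,"ry":0,"rz":0,"fingers":1},{"dx":-10.0,"dy":0,"dz":0,"rx":0,"ry":0,"rz":0,"fingers":1},{"dx":-10.0,"dy":0,"dz":0,"rx":0,"ry":0,"rz":0,"fingers":1}]'

```text
clock: 12.05
position: [0.594, -0.011, 0.2252]
tool_rot: [-1.53, 1.57, -3.126]
force: [0.6, -0.1, -0.9]
grip_width: 0.0001
```

```bash
python3 fz.py end; python3 - <<'E'
from h import *
f=grab_frame("wrist");s=cv2.imread("pics/s_end.png")
for l,z in [("pad_right",.094)]:
    for r in pinpoint(f,l)[:2]: print(l,np.round(r["conf"],2),np.round(atz(f,r["centre"],z),4))
g=grab_frame("side")
for l in ("pad_right","pad_left"):
    for r in pinpoint(g,l)[:1]: print("side",l,np.round(r["conf"],2),np.round(r["centre"],1))
cv2.imwrite("pics/e.png",np.hstack([cv2.resize(s[100:260,170:370],(400,320)),cv2.resize(f["pixels"],(400,320))]))
print(telemetry.observe()["clock"])
E
```

```text
12.25 [ 0.59411848 -0.01087754  0.22527309] fz [np.float64(-0.85), np.float64(0.54), np.float64(-0.06), np.float64(0.06)] fx 0.15152571975348267
pad_right 0.8 [ 0.5944 -0.0087  0.094 ]
side pad_right 0.49 [276.1 175.5]
side pad_left 0.69 [253.6 209. ]
12.5
```

View pics/e.png

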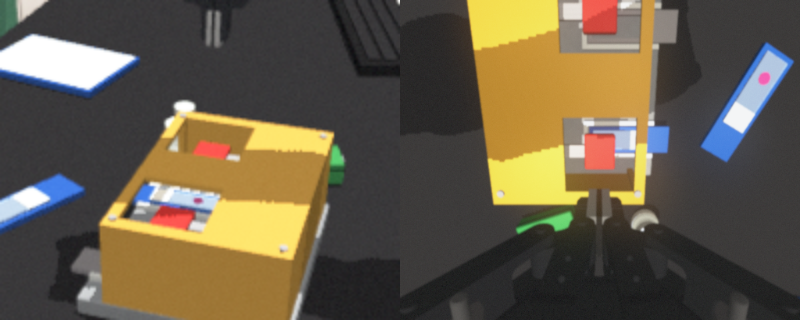

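The final view shows both pads up, with the right pad at side pixel (276,175.5) against (276,174.8) at the start. The carriers look unmoved and the hand is clear above the guard.

```bash
python3 -c "
from workcell import job,telemetry
print(job.job_done(), telemetry.observe()['clock'])"
```

```text
the job is handed in; nothing more can be done
the job is handed in; nothing more can be done
```

The job is done and handed in. The blue carrier with the slide was in the right station, so I reached through that window with the fingers shut and pressed only that lever.

- **Press:** I stopped at about 8 N on the pad. The last 0.5 mm added about 1.7 N, so the foot was bearing on the slide. I held it there for about 3 s, then eased the lever up and withdrew to about 11 cm above the guard's top face, at roughly 12.5 s.
- **Last checks:** The wrist force was back to zero within noise. The right pad was back at its starting pixel in the side view, to within 1 pixel. I saw no change in the left lever, carriers or guard. The larger jar and the slide box looked unmoved where they were in view; the oil bottle was not in the final pictures.
- **Weaker readings:** The top and side cameras put the window 2–3 mm apart. The network's final reading of the right pad from the side view had only 0.49 confidence, but the pictures showed the pad up. I did not measure how far the carriers moved, only compared the views by eye.

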